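Set out the hand-staining line

ROBOT

A 7-joint arm with a two-finger parallel gripper is mounted at the origin on the work surface. World frame = base frame: x ahead of the robot, y to its left, z up, the work surface at z = 0. Lengths are in mm, angles in rad, forces in N, time in s.
With the tool pointing down it reaches from about 350 to 900 mm from the base axis. Payload 19.9 kg.
Tool frame: the origin (TCP) lies between the finger pads; the fingertips stand 19 mm ahead of it and the grasp point (between the pads) is the TCP (tip_reach is the z of the fingertips in the tool frame, in mm); z points along the fingers, y is the line along which they close (so a half turn about z gives the same grasp; the last joint's range is limited). The gripper opens to 94 mm and grips with 3 to 60 N. Pads are 16 mm wide; open, the fingers measure 119 mm over their backs; the gripper's body (75 mm by 177 mm) begins 78 mm behind the grasp point.
Start: joints at [-1.25, 0.417, -0.01, 1.614, 0.005, 1.111, -0.053], TCP at [221.797, 584.3, 224.425] pointing down, gripper open.
Joint ranges: [-2.81, 2.81], [-0.39, 2.02], [-1.27, 1.25], [0.06, 2.57], [-1.19, 4.33], [0.19, 2], [-2.82, 2.82]. Speed limits (rad/s): [1.89, 1.89, 2.39, 2.39, 3.01, 3.01, 3.01].

INTERFACE

Orientations are given as a rotation vector (axis times angle).
In Python, from station import * gives the robot as it stands.
- The arm moves only by the shell command python3 -m pendant 'ROWS' [OPENING] [FORCE]. ROWS is a JSON object whose one key "rows" holds a list of rows, each a list of 6 numbers: the shift along the tool's x, y, z in mm, then the turn, a rotation vector about the tool's x, y, z in rad. A call has 1 to 8 rows; each row is the pose to reach, as a shift and turn from the pose commanded when the call began, along the tool's axes at that moment; what a row does not reach only later rows make up. A row lasts 1/12 s, in which the tool goes at most 41.7 mm and 7.16 degrees, less where a joint would pass 70% of its speed; a pose out of reach is approached as far as the arm can. A call with a gripper value outside its range is refused whole. OPENING is the finger opening in mm, from 0 to 94, set as the call begins (- or left out, the last holds). The fingers move at their own pace and stop on an object; FORCE is the grip in N (left out, the last holds). Time passes only in rows, so rows that repeat a pose let the fingers close. It gives the time, the measured TCP pose, the force, the opening and the grip force at its end, in the units of the state.
- get_obs(): the state, without advancing time (a new reading comes with each control period).
- capture(name): name is "scene" or "side" or "wrist"; returns a dict with "pixels" (384x512x3 uint8, red, green, blue), "depth" (384x512 float32, mm along the optical axis (not along the pixel's ray), 0 where there is no reading), "vfov" (degrees; the focal length in pixels is half the picture's height over the tangent of half this angle, whatever the lens; pixels are square), "cx", "cy" (the principal point, pixels), "rvec" (rotation vector, rad) and "tvec" (3), from world to camera coordinates, as OpenCV has them. Camera axes: x right, y down, z forward; pixel columns grow to the right and rows downward; lengths in mm; the calibration is good to about 2 mm. A picture is of the moment at which its call begins.
- close_job(): hands the job in; it is judged then, once.
The state is a dict: "t": time; "q": joint angles; "joint_vel": joint speeds; "effort": joint torques, N m; "position": TCP position; "tcp_rot": TCP orientation; "ft_force": force on the tool from outside, world axes, zero at the start; "ft_torque": the same for the moment, N m; "finger_gap": finger opening in mm; "finger_force": force on a finger pad.
Only numpy, scipy, OpenCV 4.12 (cv2) and the standard library are available. Lean on these libraries where they do the work, as an engineer would, in place of code of your own. Each camera call takes 0.05 s, during which the arm holds its last target. There are 200 camera calls.

TASK

Set out the slide-staining line in one straight row along the middle of the steel drip tray, in the order the slides will travel from the smear holder at one end to the drying rack at the other: the rectangular trough in the centre of the tray, lengthwise with it, the black-capped fixing jar on the trough's smear-holder side and the open rinse beaker on its drying-rack side, each with about 30 mm of clear space from the trough. The trough is to end up closed by its lid, lying square on top with the handle up. At the start the trough stands pushed up against the slide boxes with no room for a finger behind it; tip none of these pieces over, and leave the dropper bottle where it stands.

Things in the scene. Friction and masses are not known exactly. Their poses are not given: they have to be found in the camera images.
- drip_tray: Stainless steel drip tray, fixed, 324 x 154 mm outside, walls 4 mm thick and 16 mm high with a rounded rim (19 mm to its top), flat floor 4 mm above the bench. Origin: centre of its underside, on the bench. x runs along its length (roughly across the robot's view, left-right), y across its width, z up.
- smear_holder: Flat aluminium slide holder, fixed, 86 x 108 x 11 mm, with three glass slides with pale smears lying flat on it. It stands at one end of the tray, its centre about 217 mm from the tray's centre along the tray's length; which end varies. Origin: centre of its underside.
- drying_rack: Dark grey plastic slide drying rack, fixed, base 86 x 108 mm with two upright toothed combs, 45 mm high over all, empty. It stands at the other end of the tray, about 217 mm from the tray's centre. Origin: centre of its underside.
- trough: White rectangular open staining trough, loose, 0.2-0.4 kg, outside 92 (its x) x 62 (its y) x 60 mm high, walls and floor 5 mm, inside 82 x 52 mm and 55 deep. At the start one long side stands 1-3 mm from the slide boxes' near end face, too tight for a finger; it slides easily when pulled from inside by the wall nearer the robot. Same end for end. Origin: centre of its underside, z up.
- trough_lid: White flat lid of the trough, loose, about 0.1 kg: plate 98 mm (its x) x 68 mm (its y) x 5 mm, no lip underneath, with a central upright handle bar 40 mm long (along x), 12 mm thick (along y), reaching from the plate to 28 mm above the underside. Lies flat on the bench, handle up. Origin: centre of the plate's underside, z up.
- fixing_jar: Round thick-walled glass jar with a black screw cap, loose, 0.17 to 0.32 kg, 108 mm high; foot 60 mm in diameter, body 53 mm from 12 to 82 mm, cap 58 mm in diameter from 82 to 108 mm. Stands upright. Origin: centre of its underside, z up.
- rinse_beaker: Open glass beaker with a small pouring lip (seen only) and white graduations, loose, about 0.12 kg, 60 mm in outer diameter, 62 mm at the rim, 82 mm high, wall 2.5 mm. Stands upright. Origin: centre of its underside, z up.
- dropper_bottle: Small amber glass dropper bottle with a paper label, black collar and rubber bulb, loose, 38 mm in diameter, 99 mm high. Not part of the job: it stands among the other things and must be left there. Origin: centre of its underside.
- slide_boxes: Two flat slide boxes stacked, green below and blue above, fixed, together 210 mm long (x, away from the robot) x 95 mm wide (y) x 70 mm high. The end face towards the robot, at x = -105 mm, is the one the trough stands against. Origin: centre of the underside, z up.
Mind the look-alikes: they are no part of the job. Leave any blue or red look-alike of the trough_lid alone.

How it is judged (in metres and radians):
At the end, for the whole second after the job is handed in: Upright, released, at rest in the tray: trough within 15 mm of its centre, lengthwise to 10 deg; jar (smear-holder side) and beaker (drying-rack side) within 15 mm of the tray's centre line, 91-121 mm from the trough, centre to centre; lid flat on the rim, handle up, 9 mm each way, 7 deg (x of trough in the frame of drip_tray between -0.015 and 0.015 m and y of trough in the frame of drip_tray between -0.015 and 0.015 m and angle between the x axis of trough and the x axis of drip_tray, either way round below 0.17 rad and z of each of trough, fixing_jar, rinse_beaker in the frame of drip_tray below 0.01 m and y of fixing_jar in the frame of drip_tray between -0.015 and 0.015 m and horizontal distance between fixing_jar and trough between 0.091 and 0.121 m and horizontal distance between fixing_jar and smear_holder below 0.18 m and y of rinse_beaker in the frame of drip_tray between -0.015 and 0.015 m and horizontal distance between rinse_beaker and trough between 0.091 and 0.121 m and horizontal distance between rinse_beaker and drying_rack below 0.18 m and x of trough_lid in the frame of trough between -0.009 and 0.009 m and y of trough_lid in the frame of trough between -0.009 and 0.009 m and z of trough_lid in the frame of trough between 0.056 and 0.064 m and angle between the x axis of trough_lid and the x axis of trough, either way round below 0.12 rad and angle between each of trough, fixing_jar, rinse_beaker, trough_lid's own z axis and vertical below 0.08 rad and linear speed of each of trough, fixing_jar, rinse_beaker, trough_lid below 0.02 m/s); the robot touches nothing.
It fails at once if the dropper bottle is shifted by more than 20 mm or knocked over (distance of dropper_bottle from where it was at the start of the episode above 0.02 m or angle between dropper_bottle's own z axis and vertical above 0.5 rad).
It fails at once if the trough, the jar, the beaker or the lid is tipped over (leans more than 40 degrees) (angle between any of trough, fixing_jar, rinse_beaker, trough_lid's own z axis and vertical above 0.7 rad).
It also fails if it takes over 104 s, if anything falls off the work surface, if the arm or the gripper's body presses on something with over 40 N, if the wrist force passes 120 N, or if a joint passes its speed limit or range.

## Working session

There is one attempt and no reset: what is moved stays moved. The work goes in short steps, Python scripts to look and compute and a shell command to move; the robot and the scene stay as the last step left them, time stands still between calls to the robot, and variables do not carry over. Pictures are saved under pics/ and viewed, at most 14 in all, crops included, and the job is handed in when it is done.

```bash
mkdir -p pics; cat > h.py <<'E'
from station import *
import numpy as np, cv2
from scipy.spatial.transform import Rotation as R
def snap(n,f):
    c=capture(n); np.savez('/tmp/'+f+'.npz',**c); cv2.imwrite('pics/'+f+'.png',c['pixels'][...,::-1]); return c
def load(f): return dict(np.load('/tmp/'+f+'.npz'))
def cam(c):
    h,w=c['depth'].shape; F=h/2/np.tan(np.radians(c['vfov'])/2)
    return F,R.from_rotvec(np.ravel(c['rvec'])).as_matrix(),np.ravel(c['tvec'])
def cloud(c):
    F,Rm,t=cam(c); h,w=c['depth'].shape; v,u=np.mgrid[:h,:w]; d=c['depth']
    p=np.stack([(u-c['cx'])/F*d,(v-c['cy'])/F*d,d],-1)
    P=(p-t)@Rm; P[d<=0]=np.nan; return P
def ray(c,u,v,z):
    F,Rm,t=cam(c); o=-Rm.T@t; r=Rm.T@np.array([(u-c['cx'])/F,(v-c['cy'])/F,1]); return o+r*(z-o[2])/r[2]
E
python3 - <<'E'
from h import *
print(get_obs())
a=snap('scene','s0');b=snap('side','d0');w=snap('wrist','w0')
for c in (a,b,w): 
  F,Rm,t=cam(c); print((-Rm.T@t).round(),Rm[2].round(2))
E
```

```text
{'t': 0.0, 'q': array([-1.24949776,  0.41797271, -0.01029592,  1.61418073,  0.00474374,
        1.11067495, -0.05301147]), 'joint_vel': array([-0.00107307,  0.00086564, -0.00030779,  0.00065756,  0.00026167,
        0.00033657,  0.00015479]), 'effort': array([-9.72815769e-05, -8.51227927e+01,  6.38464987e-01, -4.25997627e+01,
       -4.88799484e-02,  1.85481791e-02,  5.67073607e-05]), 'position': array([221.70852338, 583.97833367, 223.82335173]), 'tcp_rot': array([-5.66731494e-01, -3.08996270e+00,  1.90147042e-03]), 'ft_force': array([ 0.39324542, -0.00722747, -0.11526612]), 'ft_torque': array([0.04361549, 0.00052101, 0.00582234]), 'finger_force': 0.0, 'finger_gap': 94.04139704046891}
[1014.  122.  873.] [-0.47 -0.21 -0.86]
[  -1. -857.  623.] [ 0.49  0.7  -0.53]
[158. 608. 384.] [ 0.22 -0.09 -0.97]
```

View pics/s0.png

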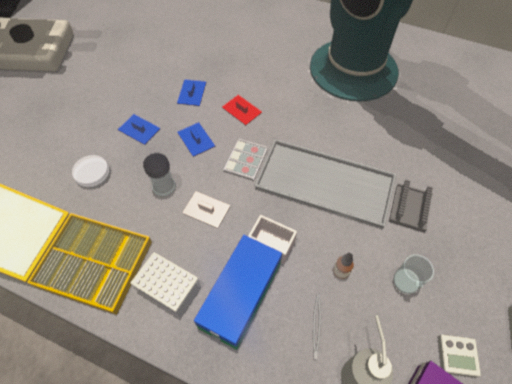

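View pics/d0.png

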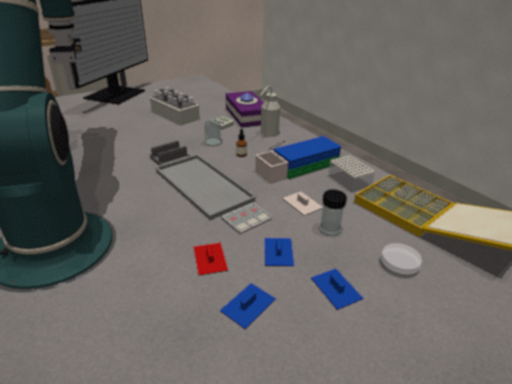

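The scene view shows the tray at (325,182), the smear holder at its left end (246,158) and the rack at its right end (411,205). The trough is at (272,235) against the slide boxes, the jar at (160,175), the beaker at (412,273) and the dropper bottle at (344,264). There are five lid candidates: white (207,209), blue (192,92), (139,129) and (196,139), and red (241,109). Only the white one fits the description. I'll confirm it in the enlarged crop.

```bash
python3 - <<'E'
from h import *
c=load('s0'); P=cloud(c)
im=c['pixels'][...,::-1]
cv2.imwrite('pics/c1.png',cv2.resize(im[130:310,130:450],None,fx=2.5,fy=2.5,interpolation=cv2.INTER_CUBIC))
# trusted regions: rectangle fits
def reg(n,u0,u1,v0,v1,z0,z1):
    q=P[v0:v1,u0:u1].reshape(-1,3); q=q[(q[:,2]>z0)&(q[:,2]<z1)]
    r=cv2.minAreaRect(q[:,:2].astype(np.float32)); print(n,len(q),'rect',np.round(r[0],1),np.round(r[1],1),round(r[2],1),'z',np.median(q[:,2]).round(1),'mean',q[:,:2].mean(0).round(1))
reg('bench',100,130,240,255,-50,50)
reg('trayrim',253,400,138,228,12,25)
reg('lidplate',180,232,188,228,3,8.5)
reg('lidhandle',180,232,188,228,20,32)
reg('trough',246,300,212,255,54,64)
reg('boxes',195,285,232,345,64,76)
reg('jarcap',140,175,148,180,102,112)
reg('beakertop',390,436,250,298,74,88)
reg('beakerall',390,436,250,298,10,88)
reg('dropper',333,358,248,280,60,105)
reg('smear',222,270,136,182,8,15)
reg('rack',388,436,176,232,38,50)
E
```

```text
bench 449 rect [ 811.8 -319.7] [49.5 69. ] 34.1 z 22.7 mean [ 811.8 -321. ]
trayrim 1296 rect [434.6  58.4] [266.3 367.6] 26.3 z 18.3 mean [433.7  69.2]
lidplate 904 rect [ 625.7 -187.5] [110.9 129.3] 24.9 z 5.6 mean [ 630.3 -182.4]
lidhandle 86 rect [ 629.8 -183. ] [40.1 11.9] 88.9 z 27.9 mean [ 630.7 -182.1]
trough 321 rect [ 6.485e+02 -6.000e-01] [92.8 62.5] 86.6 z 60.5 mean [6.446e+02 2.000e-01]
boxes 4687 rect [787.3 -15.3] [ 96.2 211.5] 87.3 z 71.2 mean [793.6 -14.1]
jarcap 423 rect [ 614.2 -313.5] [58. 57.] 10.2 z 108.7 mean [ 616.9 -311.3]
beakertop 254 rect [607.7 307.1] [59.4 63.6] 64.3 z 81.8 mean [607.9 310.7]
beakerall 1004 rect [607.7 307.1] [59.4 63.7] 64.4 z 53.6 mean [606.7 308.3]
dropper 129 rect [646.3 168.1] [19.1 22.2] 0.1 z 77.8 mean [648.2 167.9]
smear 1028 rect [ 452.3 -138.9] [110.6 125.4] 4.2 z 10.7 mean [ 455.2 -156.5]
rack 423 rect [419.  273.5] [104.8  66.9] 4.2 z 44.5 mean [421.9 274. ]
```

View pics/c1.png

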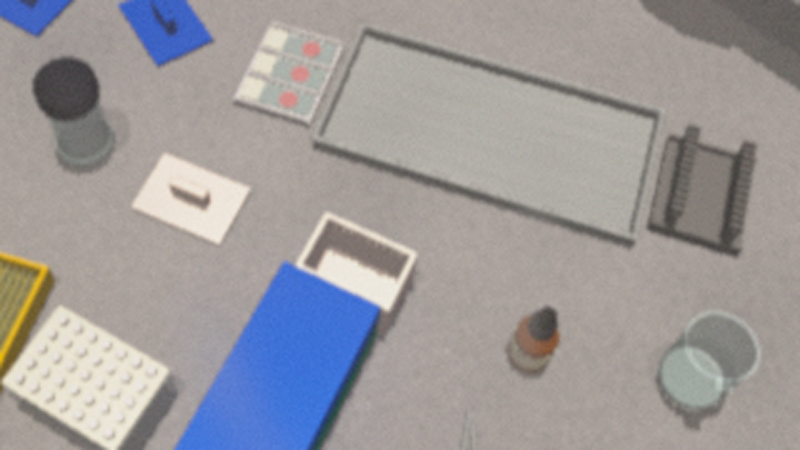

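```bash
cat >> h.py <<'E'
def go(x,y,z,ang):
    "row to reach world x,y,z with the tool's closing axis (tool y) at world angle ang deg (mod 180), tool down"
    o=get_obs(); p=np.array(o['position']); M=R.from_rotvec(o['tcp_rot']).as_matrix()
    cur=np.degrees(np.arctan2(M[1,1],M[0,1])); d=(ang-cur+90)%180-90; a=np.radians(cur+d)
    Y=np.array([np.cos(a),np.sin(a),0]);Z=np.array([0,0,-1.]);T=np.stack([np.cross(Y,Z),Y,Z],1)
    row=np.r_[M.T@(np.array([x,y,z])-p),R.from_matrix(M.T@T).as_rotvec()]
    print('at',p.round(1),'cur',cur.round(1),'row',row[:3].round(1),row[3:].round(3))
E
python3 - <<'E'
from h import *
c=load('s0'); P=cloud(c)
def cr(n,pts,z):
    q=np.array([ray(c,130+u/2.5,130+v/2.5,z)[:2] for u,v in pts]); r=cv2.minAreaRect(q.astype(np.float32)); print(n,q.round(0).tolist(),'ctr',q.mean(0).round(1),np.round(r[1],1),round(r[2],2))
cr('tray',[(366,31),(660,110),(633,242),(315,143)],18)
cr('lid',[(165,154),(250,186),(219,243),(132,208)],5)
cr('trough',[(327,213),(416,256),(386,310),(298,262)],60)
# tray rim by depth with side-region exclusion
q=P[138:228,253:400].reshape(-1,3); q=q[(q[:,2]>14)&(q[:,2]<23)]
d=np.array([np.cos(np.radians(94.2)),np.sin(np.radians(94.2))]); n=np.array([d[1],-d[0]])
s=(q[:,:2]-[434.8,57.2])@d; t=(q[:,:2]-[434.8,57.2])@n
m=(abs(s)<166)&(abs(t)<85); print('rim s',np.percentile(s[m],[1,99]).round(1),'t',np.percentile(t[m],[1,99]).round(1))
for lo,hi in((-150,-50),(-50,50),(50,150)):
    k=(s>lo)&(s<hi)&m; print(lo,[round(float(np.median(t[k&(t*g>60)])),1) for g in(-1,1)])
from scipy.ndimage import binary_opening
d=load('d0');Q=cloud(d)
for n,(x,y),z0,z1 in(('jar',(614,-313),100,112),('trough',(648,-1),55,65),('handle',(630,-183),20,32),('beaker',(608,307),50,88),('dropper',(646,168),60,105)):
    g=Q.reshape(-1,3); g=g[(abs(g[:,0]-x)<65)&(abs(g[:,1]-y)<65)&(g[:,2]>z0)&(g[:,2]<z1)]
    if len(g)>5:
        r=cv2.minAreaRect(g[:,:2].astype(np.float32)); print('side',n,len(g),np.round(r[0],1),np.round(r[1],1),round(r[2],1))
go(570,-1,200,356.6)
E
```

```text
tray [[378.0, -101.0], [348.0, 212.0], [506.0, 226.0], [530.0, -93.0]] ctr [440.5  60.7] [158.6 319.8] 4.27
lid [[597.0, -229.0], [595.0, -134.0], [663.0, -134.0], [665.0, -229.0]] ctr [ 629.8 -181.5] [68.5 95.1] 0.79
trough [[618.0, -42.0], [624.0, 48.0], [683.0, 43.0], [673.0, -45.0]] ctr [649.6   1. ] [90.  58.9] 85.2
rim s [-164.3  164.2] t [-80.   80.2]
-150 [-75.4, 77.5]
-50 [-75.2, 77.4]
50 [-75.3, 77.9]
side jar 273 [ 611.4 -314.9] [58.  55.3] 82.1
side trough 182 [664.1  -4.7] [106.9  99. ] 87.9
side handle 47 [ 626.5 -184.9] [39.9 11.9] 88.2
side beaker 208 [601.9 307.9] [69. 59.] 53.9
side dropper 59 [640.3 164.7] [15.  20.6] 58.0
at [221.7 584.1 224. ] cur 69.2 row [-533.3 -423.4   24.4] [-1.000e-03  1.000e-03  1.267e+00]
```

The crop confirms the white lid: white plate, upright bar, about 95x68 mm, and a handle measuring 40x12 mm at z 28. The other four are blue or red and stay put. I'll move over the trough's near wall next.

```bash
python3 -m pendant '{"rows":[[-580,-400,24,0,0,1.267],[-580,-400,24,0,0,1.267],[-580,-400,24,0,0,1.267],[-580,-400,24,0,0,1.267],[-580,-400,24,0,0,1.267],[-580,-400,24,0,0,1.267],[-580,-400,24,0,0,1.267],[-580,-400,24,0,0,1.267]]}' 36 20; python3 -c "
from h import *
go(619,1,180,-3.4)"
```

```text
t: 0.82
position: [411.7, 308.3, 213.1]
tcp_rot: [-1.986, -2.434, -0.0]
ft_force: [1.6, 0.6, -0.2]
finger_gap: 44.4
finger_force: 0.0
at [411.7 308.3 213.1] cur 11.6 row [-342.6  141.4   33.1] [-0.    -0.     0.261]
```

```bash
python3 -m pendant '{"rows":[[-343,141,33,0,0,0.261],[-343,141,33,0,0,0.261],[-343,141,33,0,0,0.261],[-343,141,33,0,0,0.261],[-343,141,33,0,0,0.261],[-343,141,33,0,0,0.261],[-343,141,33,0,0,0.261],[-343,141,33,0,0,0.261]]}'; python3 -m pendant '{"rows":[[0,0,0,0,0,0],[0,0,0,0,0,0]]}';  python3 -c "
from h import *
c=snap('wrist','w1'); print(get_obs()['q'].round(2))
go(619,1,180,-3.4)"
```

```text
t: 1.48
position: [598.7, 34.0, 183.3]
tcp_rot: [-2.279, -2.162, 0.0]
ft_force: [0.7, 1.2, 0.6]
finger_gap: 35.9
finger_force: 0.0
t: 1.65
position: [598.4, 33.2, 182.9]
tcp_rot: [2.284, 2.157, -0.002]
ft_force: [0.6, 1.6, -0.6]
finger_gap: 36.0
finger_force: 0.0
[-0.46  0.44  0.46  1.73 -0.23  1.02  0.03]
at [597.9  35.2 183.1] cur -3.1 row [-33.   22.9   3.1] [-0.001  0.     0.005]
```

View pics/w1.png

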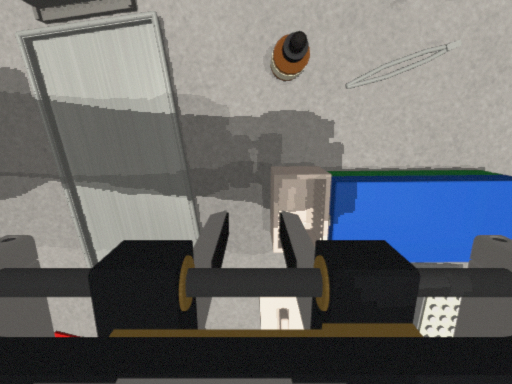

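The wrist view shows the trough at (300,210) with its far long side against the boxes, whose near edge is at column 330. The tray is at the left and the dropper bottle at (290,55). I'll refine the positions with the wrist depth.

```bash
python3 - <<'E'
from h import *
c=load('w1');P=cloud(c)
def reg(n,u0,u1,v0,v1,z0,z1):
    q=P[v0:v1,u0:u1].reshape(-1,3); q=q[(q[:,2]>z0)&(q[:,2]<z1)]
    r=cv2.minAreaRect(q[:,:2].astype(np.float32)); print(n,len(q),np.round(r[0],1),np.round(r[1],1),round(r[2],1),'z',np.median(q[:,2]).round(1),'x',np.percentile(q[:,0],[1,99]).round(1),'y',np.percentile(q[:,1],[1,99]).round(1))
reg('trough',268,328,160,205,57,63)
reg('troughnear',268,277,180,205,57,63)
reg('box',335,500,175,240,66,76)
reg('tray',20,200,14,200,14,24)
reg('drop',270,320,25,80,60,110)
E
```

```text
trough 461 [649.8  29.2] [34.6 60.1] 86.5 z 60.2 x [619.9 678.8] y [11.6 47.3]
troughnear 75 [621.1  27.5] [27.6  3.2] 87.3 z 60.5 x [619.7 623. ] y [13.8 41.2]
box 9642 [7.754e+02 6.000e-01] [ 67.1 185.1] 87.1 z 70.6 x [685.9 859.9] y [-32.5  35.6]
tray 3476 [430.  121.8] [160.5 228.9] 4.1 z 18.1 x [347.6 515.8] y [ 21.1 225.1]
drop 650 [643.5 167.9] [20.5 22.5] 57.8 z 77.5 x [632.8 654.7] y [157.7 178.6]
```

```bash
python3 -m pendant '{"rows":[[-33,24,3,0,0,0],[-33,24,3,0,0,0],[-33,24,3,0,0,0],[-33,24,60,0,0,0],[-33,24,90,0,0,0],[-33,24,90,0,0,0]]}' 36 20; python3 -c "
from h import *
go(620,1,45,-3.2)"
```

```text
t: 2.2
position: [616.3, 4.2, 87.8]
tcp_rot: [-2.272, -2.161, 0.009]
ft_force: [-1.2, 0.6, -1.5]
finger_gap: 36.2
finger_force: 0.0
at [616.3   4.2  87.8] cur -2.9 row [-3.   4.2 42.7] [-0.008  0.     0.006]
```

```bash
python3 -m pendant '{"rows":[[-2,3,10,0,0,0],[-2,3,25,0,0,0],[-2,3,43,0,0,0],[-2,3,43,0,0,0],[-2,3,43,0,0,0]]}' 36 20;  python3 -m pendant '{"rows":[[0,0,0,0,0,0],[0,0,0,0,0,0],[0,0,0,0,0,0],[0,0,0,0,0,0],[0,0,0,0,0,0],[0,0,0,0,0,0]]}' 0 20; python3 -c "
from h import *
go(540,5,45,-3.2)"
```

```text
t: 2.62
position: [623.7, -0.1, 52.0]
tcp_rot: [2.279, 2.162, 0.001]
ft_force: [-0.2, 0.1, 1.3]
finger_gap: 36.3
finger_force: 0.0
t: 3.12
position: [623.0, -0.6, 51.0]
tcp_rot: [-2.279, -2.162, 0.0]
ft_force: [-3.4, 0.5, 5.3]
finger_gap: 4.7
finger_force: 20.0
at [ 6.23e+02 -6.00e-01  5.10e+01] cur -3.0 row [  1.2 -83.2   6. ] [-0.    -0.     0.003]
```

```bash
python3 -m pendant '{"rows":[[0,-8,0,0,0,0],[0,-18,0,0,0,0],[0,-28,0,0,0,0],[0,-38,0,0,0,0],[0,-48,0,0,0,0],[0,-56,0,0,0,0],[0,-60,0,0,0,0],[0,-60,0,0,0,0]]}';  python3 -m pendant '{"rows":[[0,0,0,0,0,0],[0,0,0,0,0,0],[0,0,0,0,0,0]]}' 30; python3 -m pendant '{"rows":[[0,0,-30,0,0,0],[0,0,-65,0,0,0],[0,0,-90,0,0,0],[0,0,-90,0,0,0]]}' 94; python3 -c "
from h import *
c=snap('scene','s1');P=cloud(c)
q=P.reshape(-1,3);q=q[(abs(q[:,0]-590)<70)&(abs(q[:,1])<70)&(q[:,2]>54)&(q[:,2]<63)]
r=cv2.minAreaRect(q[:,:2].astype(np.float32));print(len(q),r)
go(588,1,100,-3.2)"
```

```text
t: 3.78
position: [562.4, 2.6, 50.9]
tcp_rot: [-2.279, -2.161, 0.0]
ft_force: [-6.6, -0.3, 14.7]
finger_gap: 5.0
finger_force: 20.0
t: 4.03
position: [563.1, 2.5, 50.4]
tcp_rot: [-2.279, -2.162, 0.001]
ft_force: [-0.3, 0.6, -0.9]
finger_gap: 21.5
finger_force: 0.0
t: 4.37
position: [565.4, 2.4, 145.1]
tcp_rot: [2.277, 2.159, 0.007]
ft_force: [0.4, 0.6, 0.7]
finger_gap: 48.5
finger_force: 0.0
354 ((590.7821044921875, 2.6138076782226562), (92.5242919921875, 64.92017364501953), 87.0132064819336)
at [564.5   2.6 142.8] cur -3.0 row [-0.4 23.4 42.9] [ 0.004 -0.001  0.003]
```

View pics/s1.png

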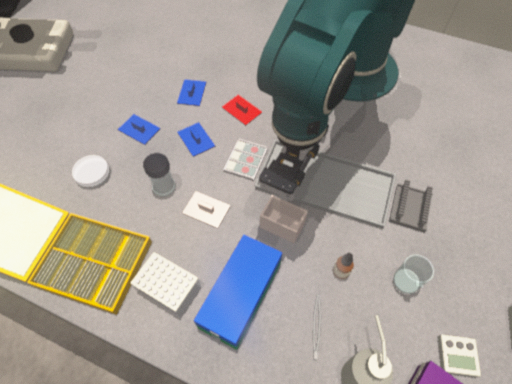

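The trough now stands clear of the boxes at (285,218), upright. Regrasp it across its 62 mm width.

```bash
python3 -m pendant '{"rows":[[0,26,0,0,0,0],[0,26,0,0,0,0],[0,26,0,0,0,0],[0,26,0,0,0,0],[0,26,30,0,0,0],[0,26,40,0,0,0],[0,26,40,0,0,0]]}' 94;  python3 -c "
from h import *
go(590.5,2,42,-3.0)"
```

```text
t: 5.0
position: [587.1, 1.2, 98.0]
tcp_rot: [-2.277, -2.16, 0.006]
ft_force: [0.4, 0.5, -1.2]
finger_gap: 93.3
finger_force: 0.0
at [587.1   1.2  98. ] cur -3.0 row [ 1.   3.6 56. ] [-0.005  0.001 -0.001]
```

```bash
python3 -m pendant '{"rows":[[0,0,20,0,0,0],[0,0,40,0,0,0],[0,0,56,0,0,0],[0,0,56,0,0,0],[0,0,56,0,0,0],[0,0,56,0,0,0]]}' 94; python3 -m pendant '{"rows":[[0,0,0,0,0,0],[0,0,0,0,0,0],[0,0,0,0,0,0],[0,0,0,0,0,0],[0,0,0,0,0,0],[0,0,0,0,0,0]]}' 0 30; python3 -c "
from h import *
go(436,57.3,46,4.2)"
```

```text
t: 5.5
position: [589.8, 1.0, 45.9]
tcp_rot: [2.279, 2.161, 0.001]
ft_force: [0.3, 0.2, 1.1]
finger_gap: 93.9
finger_force: 0.0
t: 6.0
position: [589.4, 1.2, 44.9]
tcp_rot: [2.279, 2.162, 0.001]
ft_force: [0.0, -0.1, 3.1]
finger_gap: 61.9
finger_force: 30.0
at [589.4   1.2  44.9] cur -3.0 row [  47.9 -156.2   -1.2] [ 0.001  0.    -0.126]
```

```bash
python3 -m pendant '{"rows":[[0,0,-20,0,0,0],[0,0,-50,0,0,0],[0,-30,-60,0,0,-0.06],[20,-65,-60,0,0,-0.126],[40,-100,-60,0,0,-0.126],[47,-135,-60,0,0,-0.126],[47,-156,-60,0,0,-0.126],[47,-156,-60,0,0,-0.126]]}'; python3 -m pendant '{"rows":[[0,0,0,0,0,0],[0,0,0,0,0,0],[0,0,0,0,0,0]]}'; python3 -c "
from h import *
go(436,56.5,50,4.2)"
```

```text
t: 6.67
position: [431.4, 57.0, 104.1]
tcp_rot: [-2.135, -2.301, 0.003]
ft_force: [1.5, -0.4, -2.9]
finger_gap: 61.7
finger_force: 30.0
t: 6.92
position: [436.6, 56.1, 104.6]
tcp_rot: [2.139, 2.3, -0.0]
ft_force: [-0.1, -0.1, -3.3]
finger_gap: 61.5
finger_force: 30.0
at [436.6  56.1 104.6] cur 4.2 row [ 0.4 -0.6 54.6] [ 0.     0.    -0.001]
```

```bash
python3 -m pendant '{"rows":[[0,-0.6,20,0,0,0],[0,-0.6,40,0,0,0],[0,-0.6,48,0,0,0],[0,-0.6,52,0,0,0],[0,-0.6,54,0,0,0],[0,-0.6,55,0,0,0],[0,-0.6,56,0,0,0],[0,-0.6,56,0,0,0]]}'; python3 -m pendant '{"rows":[[0,0,0,0,0,0],[0,0,0,0,0,0],[0,0,0,0,0,0],[0,0,0,0,0,0]]}' 90; python3 -m pendant '{"rows":[[0,0,-20,0,0,0],[0,0,-60,0,0,0],[0,0,-100,0,0,0],[0,0,-140,0,0,0],[0,0,-140,0,0,0],[0,0,-140,0,0,0]]}'; python3 -c "
from h import *
c=snap('wrist','w2')
go(630,-183,110,-1.3)"
```

```text
t: 7.58
position: [435.7, 56.4, 49.0]
tcp_rot: [2.139, 2.301, 0.001]
ft_force: [0.2, -0.4, -3.3]
finger_gap: 61.9
finger_force: 30.0
t: 7.92
position: [435.5, 56.4, 48.8]
tcp_rot: [2.139, 2.301, 0.001]
ft_force: [0.0, -0.1, 0.0]
finger_gap: 85.0
finger_force: 0.0
t: 8.42
position: [436.3, 56.8, 190.5]
tcp_rot: [2.137, 2.3, 0.007]
ft_force: [0.3, 0.2, -0.9]
finger_gap: 90.0
finger_force: 0.0
at [435.4  56.6 189.1] cur 4.2 row [-253.3  176.3   79.1] [ 0.001 -0.001  0.096]
```

View pics/w2.png

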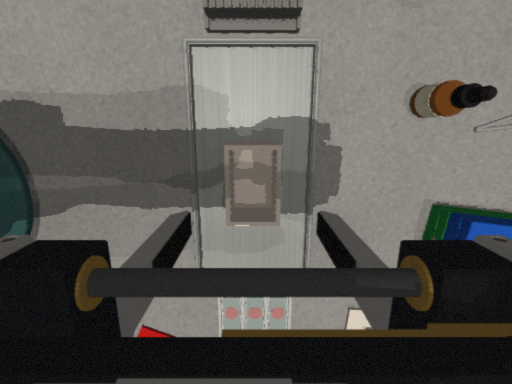

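The trough stands upright and lengthwise in the middle of the tray at (252,185). On to the lid.

```bash
python3 -m pendant '{"rows":[[-253,176,20,0,0,0.096],[-253,176,20,0,0,0.096],[-253,176,20,0,0,0.096],[-253,176,20,0,0,0.096],[-253,176,20,0,0,0.096],[-253,176,20,0,0,0.096],[-253,176,20,0,0,0.096],[-253,176,20,0,0,0.096]]}' 50; python3 -m pendant '{"rows":[[0,0,0,0,0,0],[0,0,0,0,0,0],[0,0,0,0,0,0]]}'; python3 - <<'E'
from h import *
c=load('w2');P=cloud(c)
def reg(c,n,u0,u1,v0,v1,z0,z1):
    P=cloud(c);q=P[v0:v1,u0:u1].reshape(-1,3); q=q[(q[:,2]>z0)&(q[:,2]<z1)]
    r=cv2.minAreaRect(q[:,:2].astype(np.float32)); print(n,len(q),np.round(r[0],1),np.round(r[1],1),round(r[2],1),'z',np.median(q[:,2]).round(1))
reg(c,'trough',215,290,135,235,59,70)
reg(c,'tray',180,330,34,220,14,24)
w=snap('wrist','w3'); g=cloud(w).reshape(-1,3); g=g[(abs(g[:,0]-630)<50)&(abs(g[:,1]+183)<60)&(g[:,2]>22)&(g[:,2]<34)]
print(len(g)); 
if len(g)>5: print(cv2.minAreaRect(g[:,:2].astype(np.float32)))
go(630,-183,110,-1.3)
E
```

```text
t: 9.13
position: [629.9, -187.8, 165.8]
tcp_rot: [-2.25, -2.192, 0.005]
ft_force: [0.3, -1.0, 0.3]
finger_gap: 50.3
finger_force: 0.0
t: 9.38
position: [628.4, -182.4, 167.3]
tcp_rot: [-2.245, -2.195, 0.002]
ft_force: [-0.7, 0.7, -0.9]
finger_gap: 50.1
finger_force: 0.0
trough 1302 [435.1  58.3] [62.1 91.7] 4.1 z 64.3
tray 3408 [430.6 112.6] [160.1 219.2] 4.3 z 18.3
342
((629.5328369140625, -182.37933349609375), (38.75226593017578, 11.809455871582031), 89.02249908447266)
at [ 628.6 -182.   167.8] cur -1.3 row [-1.   1.5 57.8] [-0.001 -0.001  0.001]
```

View pics/w3.png

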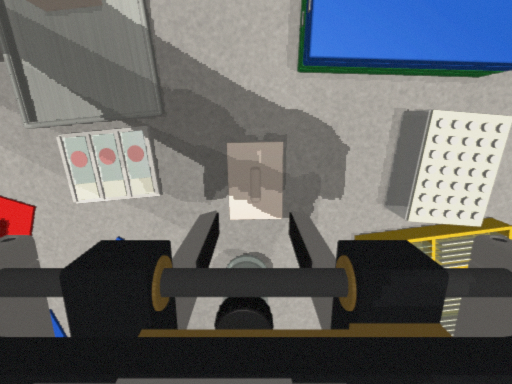

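The white lid is below the gripper: plate (255,180), handle (256,182). Descend and grip the handle.

```bash
python3 -m pendant '{"rows":[[-0.5,1,35,0,0,0],[-0.5,1,70,0,0,0],[-0.5,1,100,0,0,0],[-0.5,1,120,0,0,0],[-0.5,1,130,0,0,0],[-0.5,1,138,0,0,0],[-0.5,1,138,0,0,0],[-0.5,1,138,0,0,0]]}' 50; python3 -m pendant '{"rows":[[0,0,0,0,0,0],[0,0,0,0,0,0],[0,0,0,0,0,0],[0,0,0,0,0,0],[0,0,0,0,0,0],[0,0,0,0,0,0]]}' 0 25; python3 -c "
from h import *
go(435.1,58.3,150,4.1)"
```

```text
t: 10.1
position: [630.7, -183.5, 31.6]
tcp_rot: [2.246, 2.195, 0.001]
ft_force: [1.2, 0.9, 0.5]
finger_gap: 50.1
finger_force: 0.0
t: 10.6
position: [630.3, -183.7, 30.8]
tcp_rot: [2.247, 2.196, 0.0]
ft_force: [-0.3, -0.6, -0.7]
finger_gap: 13.6
finger_force: 0.0
at [ 630.3 -183.7   30.8] cur -1.3 row [ 237.5 -200.7 -119.3] [ 0.     0.    -0.095]
```

```bash
python3 -m pendant '{"rows":[[0,0,0,0,0,0],[0,0,0,0,0,0],[0,0,0,0,0,0],[0,0,-15,0,0,0],[0,0,-45,0,0,0],[0,0,-85,0,0,0],[0,0,-110,0,0,0],[0,0,-110,0,0,0]]}' 0 25; python3 -c "
from h import *
go(435.1,57,150,4.1)"
```

```text
t: 11.27
position: [632.5, -184.8, 147.2]
tcp_rot: [2.243, 2.191, 0.007]
ft_force: [0.4, 0.5, -0.2]
finger_gap: 12.1
finger_force: 25.0
at [ 632.5 -184.8  147.2] cur -1.3 row [ 237.2 -203.    -4.7] [ 0.008  0.002 -0.095]
```

```bash
python3 -m pendant '{"rows":[[20,-17,0,0,0,0],[50,-43,-5,0,0,-0.03],[85,-73,-5,0,0,-0.06],[120,-103,-5,0,0,-0.095],[155,-133,-5,0,0,-0.095],[190,-163,-5,0,0,-0.095],[222,-188,-5,0,0,-0.095],[237,-201,-5,0,0,-0.095]]}'; python3 -m pendant '{"rows":[[0,0,0,0,0,0],[0,0,0,0,0,0],[0,0,0,0,0,0],[0,0,0,0,0,0]]}'; python3 -c "
from h import *
snap('wrist','w4');snap('side','d4')
o=get_obs();print(o['finger_gap'],o['finger_force'],o['ft_force'])
go(435.1,57,95,4.1)"
```

```text
t: 11.93
position: [432.9, 59.5, 145.9]
tcp_rot: [-2.139, -2.3, -0.001]
ft_force: [1.1, 1.4, -0.9]
finger_gap: 12.0
finger_force: 25.0
t: 12.27
position: [435.4, 57.0, 145.8]
tcp_rot: [2.141, 2.298, 0.0]
ft_force: [0.1, 0.0, -1.2]
finger_gap: 12.2
finger_force: 25.0
11.431598768688314 24.9812650680542 [ 0.56795915  0.14760202 -1.11222935]
at [435.3  56.8 145.6] cur 4.0 row [ 0.2 -0.1 50.6] [ 0.     0.001 -0.001]
```

View pics/w4.png

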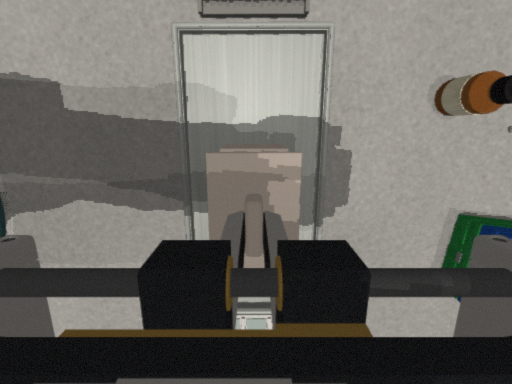

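The lid hangs level over the trough: plate (255,195), with the trough's far rim just visible at row 150. Check its offset by depth before lowering.

```bash
python3 - <<'E'
from h import *
for f in('w4',):
    P=cloud(load(f));g=P[:240,150:360].reshape(-1,3);m=(g[:,2]>105)&(g[:,2]<132);q=g[m];r=cv2.minAreaRect(q[:,:2].astype(np.float32))
    print(len(q),r,np.percentile(q[:,2],[2,50,98]).round(1),q[:,1].max().round(1))
    e=q[(q[:,1]>80)&(q[:,1]<95)];print('x edges',np.percentile(e[:,0],[0.5,99.5]).round(1),e[:,1].mean())
    k=q[abs(q[:,0]-435)<25]; print('far edge y',np.percentile(k[:,1],[97,99.5]))
E
```

```text
6301 ((433.6736755371094, 73.59063720703125), (68.37181854248047, 65.93932342529297), 4.0809807777404785) [119.1 120.5 122. ] 108.8
x edges [399.  466.4] 87.56841188440607
far edge y [105.8052307  107.50592225]
```

```bash
python3 -m pendant '{"rows":[[0,0,20,0,0,0],[0,0,38,0,0,0],[0,0,45,0,0,0],[0,0,48,0,0,0],[0,0,50,0,0,0],[0,0,51,0,0,0],[0,0,52,0,0,0],[0,0,52,0,0,0]]}'; python3 -m pendant '{"rows":[[0,0,0,0,0,0],[0,0,0,0,0,0],[0,0,0,0,0,0]]}' 50; python3 -m pendant '{"rows":[[0,0,-15,0,0,0],[0,0,-50,0,0,0],[0,0,-90,0,0,0],[0,0,-90,0,0,0],[0,0,-90,0,0,0],[0,0,-90,0,0,0]]}' 94; python3 -c "
from h import *
c=snap('wrist','w5');P=cloud(c);q=P[:300].reshape(-1,3)
q=q[(abs(q[:,0]-435)<60)&(abs(q[:,1]-58)<70)]
for a,b in((85,98),(66,73)):
  g=q[(q[:,2]>a)&(q[:,2]<b)];print(len(g),cv2.minAreaRect(g[:,:2].astype(np.float32)),np.median(g[:,2]))
go(613,-313.5,200,0)"
```

```text
t: 13.03
position: [435.2, 57.8, 94.5]
tcp_rot: [2.14, 2.3, 0.001]
ft_force: [-3.2, -1.2, 9.5]
finger_gap: 11.9
finger_force: 25.0
t: 13.28
position: [435.0, 58.0, 94.0]
tcp_rot: [2.14, 2.3, 0.001]
ft_force: [0.3, 0.3, -0.2]
finger_gap: 28.2
finger_force: 0.0
t: 13.78
position: [434.6, 58.1, 183.5]
tcp_rot: [-2.14, -2.3, -0.001]
ft_force: [-1.4, 0.2, -0.9]
finger_gap: 68.5
finger_force: 0.0
469 ((434.7190856933594, 58.654754638671875), (11.864581108093262, 39.52679443359375), 3.7850940227508545) 91.97527720733274
5151 ((434.7670593261719, 58.51837158203125), (68.10311126708984, 97.2712631225586), 4.255727291107178) 69.3569835291505
at [434.3  57.9 183. ] cur 4.1 row [-383.3  151.4  -17.1] [-0.001  0.     0.072]
```

```bash
python3 -m pendant '{"rows":[[-383,151,-17,0,0,0],[-383,151,-17,0,0,0],[-383,151,-17,0,0,0],[-383,151,-17,0,0,0],[-383,151,-17,0,0,0],[-383,151,-17,0,0,0],[-383,151,-17,0,0,0],[-383,151,-17,0,0,0]]}' 94; python3 -c "
from h import *
go(613,-313.5,200,4.1)"
```

```text
t: 14.5
position: [578.9, -244.2, 195.6]
tcp_rot: [-2.138, -2.299, 0.002]
ft_force: [1.8, 1.0, -0.0]
finger_gap: 93.8
finger_force: 0.0
at [ 578.9 -244.2  195.6] cur 4.1 row [-71.6  29.   -4.5] [-0.002 -0.001  0.001]
```

```bash
python3 -m pendant '{"rows":[[-66,28,-4,0,0,0],[-66,28,-4,0,0,0],[-66,28,-4,0,0,0],[-66,28,-4,0,0,0],[-66,28,-4,0,0,0]]}' 94; python3 -c "
from h import *
c=snap('wrist','w6');P=cloud(c);q=P.reshape(-1,3)
q=q[(abs(q[:,0]-613)<60)&(abs(q[:,1]+313)<60)&(q[:,2]>103)&(q[:,2]<113)]
print(len(q),cv2.minAreaRect(q[:,:2].astype(np.float32)) if len(q)>3 else 0)
go(613,-313.5,52,4.1)"
```

```text
t: 14.92
position: [611.0, -305.6, 199.8]
tcp_rot: [-2.139, -2.298, 0.001]
ft_force: [0.1, 0.4, -0.3]
finger_gap: 94.0
finger_force: 0.0
2537 ((614.940673828125, -313.02197265625), (57.55175018310547, 58.67782211303711), 67.0578842163086)
at [ 611.2 -305.   200.3] cur 4.2 row [ -8.7   1.4 148.3] [-0.001 -0.001  0.001]
```

View pics/w6.png

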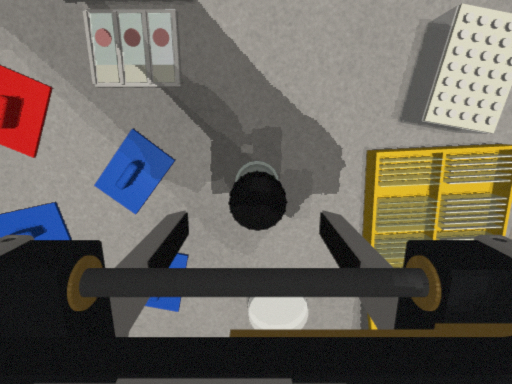

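The jar's black cap sits at (258,200), centred between the fingers. Descend and grip the body.

```bash
python3 -m pendant '{"rows":[[-4,2,20,0,0,0],[-8,3,50,0,0,0],[-8,3,85,0,0,0],[-8,3,120,0,0,0],[-8,3,140,0,0,0],[-8,3,146,0,0,0],[-8,3,146,0,0,0],[-8,3,146,0,0,0]]}' 94; python3 -m pendant '{"rows":[[0,0,0,0,0,0],[0,0,0,0,0,0],[0,0,0,0,0,0],[0,0,0,0,0,0],[0,0,0,0,0,0],[0,0,0,0,0,0]]}' 0 30; python3 -c "
from h import *
go(613,-313.5,52,4.1)"
```

```text
t: 15.63
position: [615.6, -313.6, 56.7]
tcp_rot: [2.139, 2.3, 0.001]
ft_force: [0.4, 0.1, 0.8]
finger_gap: 93.8
finger_force: 0.0
t: 16.13
position: [615.2, -314.0, 55.5]
tcp_rot: [2.14, 2.3, 0.0]
ft_force: [-0.8, -1.1, 3.1]
finger_gap: 57.4
finger_force: 26.4
at [ 615.2 -314.    55.5] cur 4.1 row [ 0.6 -2.1  3.5] [0. 0. 0.]
```

```bash
python3 -m pendant '{"rows":[[0,0,0,0,0,0],[0,0,0,0,0,0],[0,0,0,0,0,0]]}' 0 30; python3 -m pendant '{"rows":[[0,0,-10,0,0,0],[0,0,-30,0,0,0],[0,0,-60,0,0,0],[0,0,-75,0,0,0],[0,0,-75,0,0,0],[0,0,-75,0,0,0]]}' 0 30; python3 -c "
from h import *
go(443,-48,130,4.1)"
```

```text
t: 16.38
position: [615.2, -314.0, 55.6]
tcp_rot: [2.14, 2.3, 0.0]
ft_force: [-1.9, 0.4, 4.5]
finger_gap: 57.2
finger_force: 30.0
t: 16.88
position: [615.4, -313.9, 130.9]
tcp_rot: [2.139, 2.299, 0.001]
ft_force: [-0.6, 0.3, -2.3]
finger_gap: 57.1
finger_force: 30.0
at [ 615.4 -313.9  130.9] cur 4.1 row [ 277.7 -152.8    0.6] [0.001 0.    0.001]
```

```bash
python3 -m pendant '{"rows":[[18,-10,0,0,0,0],[48,-26,0,0,0,0],[82,-45,0,0,0,0],[118,-65,0,0,0,0],[154,-85,0,0,0,0],[190,-105,0,0,0,0],[225,-124,0,0,0,0],[255,-141,0,0,0,0]]}'; python3 -m pendant '{"rows":[[15,-8,0,0,0,0],[22,-12,0,0,0,0],[22,-12,0,0,0,0],[22,-12,0,0,0,0],[22,-12,0,0,0,0]]}'; python3 -c "
from h import *
c=snap('side','d7');c=snap('wrist','w7')
go(443,-48,60,4.1)
cv2.imwrite('pics/d7c.png',cv2.resize(cv2.imread('pics/d7.png')[90:290,100:400],None,fx=2.5,fy=2.5))"
```

```text
t: 17.55
position: [453.7, -67.6, 129.1]
tcp_rot: [-2.138, -2.3, 0.002]
ft_force: [1.4, 0.1, -1.8]
finger_gap: 57.4
finger_force: 30.0
t: 17.97
position: [443.2, -49.9, 130.2]
tcp_rot: [2.141, 2.298, -0.001]
ft_force: [-0.6, 0.1, -1.4]
finger_gap: 57.4
finger_force: 30.0
at [443.  -49.9 130.2] cur 4.0 row [ 1.9  0.1 70.2] [-0.     0.001 -0.001]
```

View pics/d7c.png

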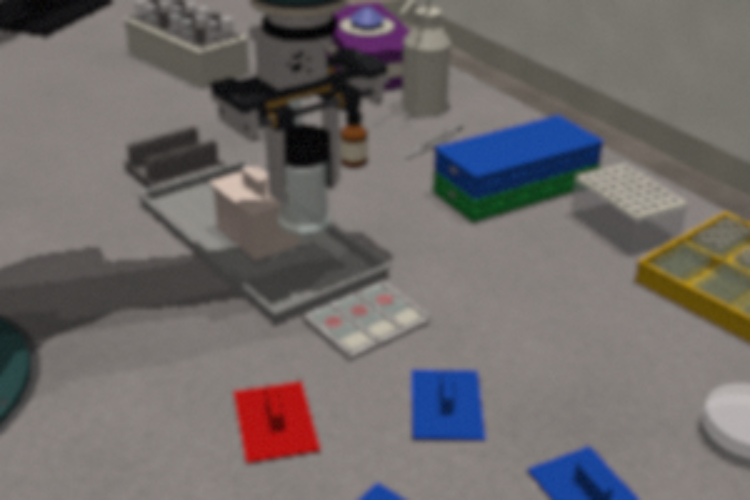

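The side view shows the jar hanging upright at (305,185) and the lidded trough beside it. Lower the jar.

```bash
python3 -m pendant '{"rows":[[1,0,20,0,0,0],[1,0,45,0,0,0],[1,0,58,0,0,0],[1,0,64,0,0,0],[1,0,67,0,0,0],[1,0,69,0,0,0],[1,0,70.5,0,0,0],[1,0,70.5,0,0,0]]}'; python3 -m pendant '{"rows":[[0,0,0.5,0,0,0],[0,0,0.5,0,0,0]]}';python3 -m pendant '{"rows":[[0,0,0,0,0,0],[0,0,0,0,0,0],[0,0,0,0,0,0],[0,0,0,0,0,0]]}' 90; python3 -m pendant '{"rows":[[0,0,-15,0,0,0],[0,0,-50,0,0,0],[0,0,-90,0,0,0],[0,0,-130,0,0,0],[0,0,-140,0,0,0],[0,0,-140,0,0,0]]}' 94; python3 -c "
from h import *
c=snap('wrist','w8');P=cloud(c);q=P.reshape(-1,3)
for z0,z1,y in((107,118,-48),(66,73,58)):
  g=q[(abs(q[:,0]-440)<60)&(abs(q[:,1]-y)<60)&(q[:,2]>z0)&(q[:,2]<z1)]
  print(len(g),cv2.minAreaRect(g[:,:2].astype(np.float32)) if len(g)>3 else 0,np.median(g[:,2]))
go(604,307,200,4.1)"
```

```text
t: 18.73
position: [442.9, -47.8, 60.2]
tcp_rot: [2.14, 2.299, 0.001]
ft_force: [-0.5, 0.4, -1.7]
finger_gap: 57.6
finger_force: 30.0
t: 18.9
position: [442.8, -47.6, 59.7]
tcp_rot: [2.14, 2.3, 0.001]
ft_force: [0.5, 0.0, -2.4]
finger_gap: 57.7
finger_force: 30.0
t: 19.23
position: [442.6, -47.7, 59.5]
tcp_rot: [2.14, 2.3, 0.0]
ft_force: [0.0, -1.1, -0.3]
finger_gap: 80.2
finger_force: 0.0
t: 19.73
position: [444.0, -47.5, 202.0]
tcp_rot: [2.138, 2.299, 0.007]
ft_force: [0.8, 0.2, -0.9]
finger_gap: 94.0
finger_force: 0.0
2625 ((442.21160888671875, -46.73333740234375), (58.726497650146484, 58.308128356933594), 87.5134506225586) 112.21735408659856
5965 ((434.68896484375, 58.3518180847168), (68.00150299072266, 97.6375961303711), 4.307974815368652) 69.24329459655189
at [443.1 -47.3 200.1] cur 4.2 row [341.6 186.2   1. ] [ 0.003 -0.001  0.001]
```

```bash
python3 -m pendant '{"rows":[[300,163,0,0,0,0],[300,163,0,0,0,0],[300,163,0,0,0,0],[300,163,0,0,0,0],[300,163,0,0,0,0],[300,163,0,0,0,0],[300,163,0,0,0,0],[300,163,0,0,0,0]]}' 94; python3 -m pendant '{"rows":[[10,6,0,0,0,0],[10,6,0,0,0,0],[10,6,0,0,0,0],[10,6,0,0,0,0]]}'; python3 -c "
from h import *
c=snap('wrist','w9');P=cloud(c);q=P.reshape(-1,3)
q=q[(abs(q[:,0]-606)<55)&(abs(q[:,1]-307)<55)]
for a,b in((76,86),(20,86),(0,12)):
  g=q[(q[:,2]>a)&(q[:,2]<b)];print(a,len(g),cv2.minAreaRect(g[:,:2].astype(np.float32)) if len(g)>3 else 0)
go(604,307,50,4.1)"
```

```text
t: 20.45
position: [580.0, 257.6, 196.7]
tcp_rot: [-2.139, -2.299, 0.004]
ft_force: [-0.8, -0.3, 1.0]
finger_gap: 94.0
finger_force: 0.0
t: 20.78
position: [585.0, 264.7, 198.0]
tcp_rot: [-2.142, -2.298, 0.003]
ft_force: [-0.4, 0.6, -0.0]
finger_gap: 94.0
finger_force: 0.0
76 749 ((606.9458618164062, 309.0341796875), (61.74334716796875, 61.72703552246094), 59.541263580322266)
20 1409 ((606.9458618164062, 309.0341796875), (61.74334716796875, 61.72703552246094), 59.541263580322266)
0 4106 ((605.9915161132812, 306.99761962890625), (109.94719696044922, 109.94197082519531), 0.00010315674444427714)
at [585.1 264.7 198.5] cur 4.0 row [ 41.   22.  148.5] [-0.001  0.001 -0.001]
```

View pics/w9.png

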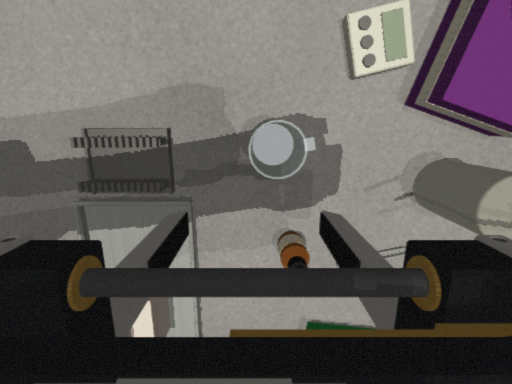

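The beaker's rim is a circle at (278,150), and the dropper bottle (293,250) is well off to one side. The check on tall neighbours comes with the move target.

```bash
python3 -c "
from h import *
for f in('s0','d0'):
  q=cloud(load(f)).reshape(-1,3);k=q[(abs(q[:,0]-607)<130)&(abs(q[:,1]-308)<90)&(q[:,2]>95)&(q[:,2]<190)];print(f,len(k),k[:5].round())
  k=q[(abs(q[:,0]-607)<70)&(abs(q[:,1]-308)<25)&(q[:,2]>25)];print(k[:,0].min(),k[:,0].max())
go(607,308.5,48,4.1)"
python3 -m pendant '{"rows":[[40,22,0,0,0,0],[43,23.5,0,0,0,0],[43,23.5,0,0,0,0],[43,23.5,30,0,0,0],[43,23.5,65,0,0,0],[43,23.5,85,0,0,0],[43,23.5,85,0,0,0],[43,23.5,85,0,0,0]]}'; python3 -c "
from h import *
go(607,308.5,48,4.1)"
```

```text
s0 0 []
576.0267897202775 645.3138871450118
d0 0 []
572.0620533419012 640.7513936982718
at [585.1 264.7 198.5] cur 4.0 row [ 42.3  25.1 150.5] [-0.001  0.001 -0.001]
t: 21.5
position: [605.6, 309.5, 114.4]
tcp_rot: [2.142, 2.298, -0.002]
ft_force: [-0.1, -0.4, 1.2]
finger_gap: 94.0
finger_force: 0.0
at [605.6 309.5 114.4] cur 4.0 row [-1.   1.4 66.4] [-0.001  0.001 -0.001]
```

```bash
python3 -m pendant '{"rows":[[-1,1,20,0,0,0],[-1,1,40,0,0,0],[-1,1,58,0,0,0],[-1,1,68,0,0,0],[-1,1,68,0,0,0],[-1,1,68,0,0,0]]}'; python3 -m pendant '{"rows":[[0,0,0,0,0,0],[0,0,0,0,0,0],[0,0,0,0,0,0],[0,0,0,0,0,0],[0,0,0,0,0,0],[0,0,0,0,0,0],[0,0,0,0,0,0],[0,0,0,0,0,0]]}' 0 15; python3 -m pendant '{"rows":[[0,0,-10,0,0,0],[0,0,-30,0,0,0],[0,0,-60,0,0,0],[0,0,-85,0,0,0],[0,0,-85,0,0,0],[0,0,-85,0,0,0]]}'; python3 -c "
from h import *
go(427.2,163.6,132,4.1)"
```

```text
t: 22.0
position: [607.5, 309.9, 47.8]
tcp_rot: [2.14, 2.299, 0.002]
ft_force: [-0.0, 0.6, 0.1]
finger_gap: 93.9
finger_force: 0.0
t: 22.67
position: [606.9, 310.0, 46.5]
tcp_rot: [-2.14, -2.3, -0.0]
ft_force: [-2.6, 0.6, 4.6]
finger_gap: 60.4
finger_force: 15.0
t: 23.17
position: [607.5, 310.2, 133.1]
tcp_rot: [2.14, 2.3, 0.004]
ft_force: [0.7, -0.4, -1.7]
finger_gap: 60.7
finger_force: 15.0
at [607.5 310.2 133.1] cur 4.1 row [-133.3 -190.4    0.5] [ 0.002 -0.001  0.   ]
```

```bash
python3 -m pendant '{"rows":[[-10,-14,0,0,0,0],[-30,-43,0,0,0,0],[-52,-74,0,0,0,0],[-74,-106,0,0,0,0],[-96,-137,0,0,0,0],[-117,-167,0,0,0,0],[-130,-186,0,0,0,0],[-133,-190,0,0,0,0]]}'; python3 -m pendant '{"rows":[[0,0,0,0,0,0],[0,0,0,0,0,0],[0,0,0,0,0,0]]}'; python3 -c "
from h import *
go(427.2,164.2,50.5,4.1)"
```

```text
t: 23.83
position: [423.5, 161.2, 130.6]
tcp_rot: [-2.141, -2.297, 0.004]
ft_force: [1.3, -0.2, -1.0]
finger_gap: 60.7
finger_force: 15.0
t: 24.08
position: [427.7, 164.3, 131.2]
tcp_rot: [2.139, 2.3, 0.0]
ft_force: [0.2, 0.5, -1.3]
finger_gap: 60.9
finger_force: 15.0
at [427.7 164.3 131.2] cur 4.2 row [-0.  -0.5 80.7] [0.    0.    0.001]
```

```bash
python3 -m pendant '{"rows":[[0,0,25,0,0,0],[0,0,50,0,0,0],[0,0,67,0,0,0],[0,0,74,0,0,0],[0,0,77,0,0,0],[0,0,79,0,0,0],[0,0,80.5,0,0,0],[0,0,80.5,0,0,0]]}'; python3 -m pendant '{"rows":[[0,0,0.5,0,0,0],[0,0,0.5,0,0,0]]}';python3 -m pendant '{"rows":[[0,0,0,0,0,0],[0,0,0,0,0,0],[0,0,0,0,0,0],[0,0,0,0,0,0]]}' 90; python3 -m pendant '{"rows":[[0,0,-15,0,0,0],[0,0,-50,0,0,0],[0,0,-90,0,0,0],[0,0,-130,0,0,0],[0,0,-165,0,0,0],[0,0,-200,0,0,0],[0,0,-200,0,0,0],[0,0,-200,0,0,0]]}' 94; python3 -c "
from h import *
go(300,400,260,4.1)"

```

```text
t: 24.75
position: [427.4, 163.9, 51.3]
tcp_rot: [2.14, 2.3, 0.001]
ft_force: [1.0, -0.3, -1.4]
finger_gap: 61.1
finger_force: 15.0
t: 24.92
position: [427.2, 163.9, 50.8]
tcp_rot: [2.14, 2.3, 0.001]
ft_force: [0.1, 0.2, -1.3]
finger_gap: 60.5
finger_force: 15.0
t: 25.25
position: [427.0, 163.6, 50.4]
tcp_rot: [2.14, 2.3, 0.0]
ft_force: [-0.3, -0.1, 0.0]
finger_gap: 83.8
finger_force: 0.0
t: 25.92
position: [427.5, 164.1, 251.8]
tcp_rot: [2.14, 2.3, 0.006]
ft_force: [-0.7, -0.1, -0.4]
finger_gap: 94.0
finger_force: 0.0
at [427.5 164.1 251.8] cur 4.1 row [ 244.5 -110.1   -7.9] [ 0.003 -0.002  0.001]
```

```bash
python3 -m pendant '{"rows":[[200,-90,-10,0,0,0],[200,-90,-10,0,0,0],[200,-90,-10,0,0,0],[200,-90,-10,0,0,0],[200,-90,-10,0,0,0],[200,-90,-10,0,0,0],[200,-90,-10,0,0,0],[200,-90,-10,0,0,0]]}'; python3 - <<'E'
from h import *
c=snap('scene','s9');q=cloud(c).reshape(-1,3)
for n,x,y,r,a,b in(('jar',442,-47,45,107,118),('lid',435,58,58,66,73),('handle',435,58,58,85,98),('beaker',427,164,45,80,92),('drop',646,168,30,60,105),('rack',419,273,60,38,50)):
    g=q[(abs(q[:,0]-x)<r)&(abs(q[:,1]-y)<r)&(q[:,2]>a)&(q[:,2]<b)]
    rr=cv2.minAreaRect(g[:,:2].astype(np.float32)); e=np.array(rr[0])-[435.5,57.7]; d=np.array([-.0732,.9973]); print(n,len(g),np.round(rr[0],1),np.round(rr[1],1),round(rr[2],1),'tray x,y',round(float(e@d),1),round(float(-e[0]*d[1]+e[1]*d[0]),1))
im=cv2.imread('pics/s9.png')[110:310,170:450]; cv2.imwrite('pics/s9c.png',cv2.resize(im,None,fx=2.8,fy=2.8))
E
```

```text
t: 26.58
position: [322.4, 356.3, 259.1]
tcp_rot: [2.138, 2.3, -0.003]
ft_force: [0.7, -0.9, 0.5]
finger_gap: 94.3
finger_force: 0.0
jar 385 [443.4 -47. ] [56.5 55.7] 67.4 tray x,y -105.0 -0.2
lid 798 [435.5  57.4] [68.9 98.8] 3.2 tray x,y -0.3 0.1
handle 92 [435.   57.8] [14.6 39.3] 2.8 tray x,y 0.1 0.5
beaker 169 [426.6 162.2] [60.6 63.3] 63.8 tray x,y 104.9 1.2
drop 130 [646.9 168.3] [22.  18.5] 89.7 tray x,y 94.8 -219.0
rack 420 [420.  273.4] [102.8  67.1] 4.5 tray x,y 216.3 -0.4
```

View pics/s9c.png

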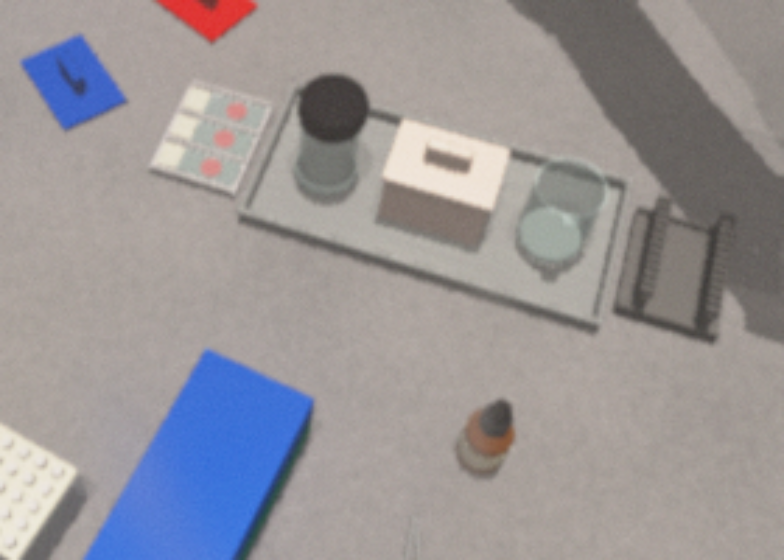

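The final crop shows the jar (330,140) on the smear-holder side, the lidded trough (445,185) in the centre and the beaker (563,210) on the rack side. All three are upright and in line, and the dropper bottle has not moved. Handing in.

```bash
python3 -m pendant '{"rows":[[0,0,0,0,0,0],[0,0,0,0,0,0],[0,0,0,0,0,0]]}' | head -1; python3 -c "
from station import *
print(close_job())"
```

```text
t: 26.88
the job is handed in; nothing more can be done
None
```

The staining line is set out and handed in at about 27 s, though no verdict came back. By my last measurement the lidded trough was within 1 mm of the tray's centre, the jar (smear-holder side) and beaker (drying-rack side) were about 105 mm from it and within 1.5 mm of the centre line, and the dropper bottle had not moved.

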